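# Latch the rescue-tool case

## Robot

A 6-joint arm with a two-finger parallel gripper is mounted at the origin on the work surface. World frame = base frame: x ahead of the robot, y to its left, z up, the work surface at z = 0. Lengths are in mm, angles in rad, forces in N, time in s.
With the tool pointing down it reaches from about 250 to 800 mm from the base axis. Payload 3.9 kg.
Tool frame: the origin (TCP) lies midway between the tips of the shut fingers; the grasp point (between the pads) lies 19 mm behind it; z points along the fingers, y is the line along which they close (so a half turn about z gives the same grasp; the last joint's range is limited). The gripper opens to 85 mm and grips with 20 to 120 N. Pads are 22 mm wide; open, the fingers measure 114 mm over their backs; the gripper's body (76 mm by 85 mm) begins 54 mm behind the grasp point. The pads swing forward as they close: fully open they stand 13 mm farther back than shut.
Start: joints at [1.197, 0.26, -0.138, 1.173, 0, 1.571], TCP at [191.701, 488.739, 194.704] pointing down, gripper open.
Joint ranges: [-2.78, 2.78], [-0.83, 1.72], [-1.28, 1.37], [-1.9, 2.12], [-1.57, 1.48], [-3.14, 3.14]. Speed limits (rad/s): [2.57, 2.57, 3.14, 3.14, 3.14, 3.14].

## Interface

Orientations are given as a unit quaternion [x, y, z, w].
In Python, from workcell import get_obs, read_camera, camera_model, close_job gives the robot as it stands.
- The arm moves only by the tool carry_out, never from a script. Its argument "plan" is a list of rows, each a list of 2 entries, a list of its own where there are three numbers: the shift along the tool's x, y, z in m, then the turn, a rotation vector about the tool's x, y, z in degrees. A call has 1 to 10 rows; each row is the pose to reach, as a shift and turn from the pose commanded when the call began, along the tool's axes at that moment; what a row does not reach only later rows make up. A row lasts 1/8 s, in which the tool goes at most 62.5 mm and 10.7 degrees, less where a joint would pass 70% of its speed; a pose out of reach is approached as far as the arm can. A call with a gripper value outside its range is refused whole. "claw" is the gripper's target within -1 to 1 (shut at 1, half-way at 0, fully open at -1), set as the call begins (left out, the last holds). The fingers move at their own pace and stop on an object; the grip force is fixed at half the most. Time passes only in rows, so rows that repeat a pose let the fingers close. It gives the time, the measured TCP pose, the force, the opening and the grip force at its end, in the units of the state.
- get_obs(): the state, without advancing time (a new reading comes with each control period).
- read_camera(name): name is "side" or "top"; returns the picture (480x640x3 uint8, red, green, blue); there is no depth.
- camera_model(name): a dict with "fx", "fy", "cx", "cy" (pixels), "R" (3x3) and "t" (3): a world point X has camera coordinates R X + t. Camera axes: x right, y down, z forward; pixel columns grow to the right and rows downward; lengths in mm; the calibration is good to about 2 mm. A picture is of the moment at which its call begins. camera_model takes no time and is no camera call.
- close_job(): hands the job in; it is judged then, once.
The state is a dict: "time": time; "joint_positions": joint angles; "joint_vel": joint speeds; "effort": joint torques, N m; "tool_pos": TCP position; "tcp_rot": TCP orientation; "wrist_force": force on the tool from outside, world axes, zero at the start; "torque": the same for the moment, N m; "opening": finger opening in mm; "finger_force": force on a finger pad.
Only numpy, scipy, OpenCV 4.12 (cv2) and the standard library are available. Lean on these libraries where they do the work, as an engineer would, in place of code of your own. Each camera call takes 0.05 s, during which the arm holds its last target. There are 200 camera calls.

## Task

Close the open draw latch of the orange case: swing its wire loop over the hook-shaped keeper on the lid so that the crossbar drops into its slot and catches behind the lip (feel for the slot, never press the bar on top of the keeper with more than 15 N), then push the red lever down over centre until it lies flat and the lid is drawn fully shut. Never press the lever with more than 30 N, do not knock the tin or any of the other things about, and let go at the end.

Things in the scene. Friction and masses are not known exactly. Their poses are not given: they have to be found in the camera images.
- case: Orange hard case standing on its spine, fixed to the bench. Origin at bench level under the top seam; x points across the seam from base shell (85 mm thick, robot's side) to lid shell (65 mm), y runs along the seam (-190 to +190 mm), z up, top face at 150 mm. Open latch at y -115; a second clasp at y +115 is shut already; a handle, 22 mm proud, spans y -51 to +51. Nothing else near the latch.
- lid (a joint): Lean of the lid shell about a stiff hinge along the case's y at the foot of the seam (x 0, z 12 mm): 0 is shut on the seal, it grows as the lid leans to the case's +x; it stands ajar by 0.012 to 0.026 rad (2 to 4 mm at the top). Friction holds it where it is; about 10 N at the keeper draws it shut.
- lever (a joint): Red latch lever about the case's y through point lever_pivot. 0 is flat on the base shell pointing to the case's -x, 1.57 upright, 2.35 its stop, leaning to +x. Light friction holds it where it is left. With the loop hooked it takes about 3 to 18 N near the tip, most at about 0.4 rad; dead centre is at about 0.15 rad, beyond it the lever snaps down to 0 by itself.
- lever_plate: The red plate of that lever, the part to press: 20 mm wide, 6 mm thick. Origin on the pivot; it runs from 2 to 52 mm towards its own -x (the free end); its outer face (upper when flat) is at own z = +5 mm.
- lever_pivot (a point): The lever's pivot axis, in the middle of its width: in the case's frame x -10, y -115, z 176 mm. Its axes turn with the lever.
- lever_tip (a point): Free end of the lever, 50 mm from the pivot, on the outer face.
- loop (a joint): Angle of the wire loop at its hinge on the lever. The loop's rise above level, looking towards the case's +x, is joint loop minus joint lever. Light friction holds it where it is left. The hinge is 18 mm from the lever's pivot, towards the free end but turned 9 deg to the lever's underside.
- bar: The sliding front of the wire loop that carries the crossbar; origin at the loop's hinge on the lever, x along the loop to the crossbar.
- loop_bar (a point): Middle of the loop's steel crossbar: 7 mm thick, along the case's y, with a red 11 mm ball on each end (49 mm over the balls, good to grip between two fingers; ball centres 19 mm from here). 45.5 mm from the loop's hinge; stretches away from it by up to 14 mm against a spring (9 N per mm). Side wires at 14 mm either side.
- keeper_seat (a point): Nominal place of the bar's middle when hooked; leans with the lid; case frame x 24, y -115, z 176 mm when shut. The dark steel keeper around it, 16 mm wide along y, is bolted through an adjusting slot: it really sits up to 5 mm to either side of this along x, unmeasured and different each time, and must be found by feel or eye. It stays put under load (to 200 N).
- lid_shell: The lid with its keeper; origin on the lid hinge. From the keeper's true seat along x: post face 3.5 mm to -x; lip from there to 1.5 mm past, 4.5 to 9 mm above the seat; fender wall 10.3 to 14.3 mm past, top 3 mm above; so an 8.8 mm slot for the bar between lip and fender, floor 9 mm below the seat. The bar enters it from above, then goes back -x under the lip. On the lip a bar sits 6 mm higher than one on the fender.
- tin: low open brass tin, 40 mm across, 22 mm high, standing on the case's top between the handle and the shut second clasp; bystander, origin at its underside
- file: round file 265 mm long with a wooden handle, lying behind the case on the robot's side; bystander
- brush: hand brush lying on the bench on the far side of the case; bystander
- oil_bottle: white oil bottle, 64 mm across, 170 mm tall, red cap; bystander
- grease_jar: grey jar with a blue label, 68 mm across, 65 mm tall; bystander
- screwdriver: screwdriver lying along x on the bench to the right of the case; bystander
- tape_roll: black ring of tape, 90 mm across, 22 mm high; bystander

How it is judged (in metres and radians):
On the way, in this order (a step that is already met when the one before it is completed fails the run):
1. the loop's crossbar is down behind the keeper's hook (its middle less than 2 mm above the nominal seat and between 6.5 mm behind and 12.2 mm beyond it), the lever still up (z of loop_bar in the frame of keeper_seat between -0.01 and 0.002 m and x of loop_bar in the frame of keeper_seat between -0.0065 and 0.0122 m and value of joint lever above 0.5 rad), for 0.2 s.
2. the lever is flat, the lid drawn shut and the crossbar held in the keeper (value of joint lever below 0.08 rad and value of joint lid below 0.01 rad and x of loop_bar in the frame of keeper_seat between -0.0065 and 0.0065 m and z of loop_bar in the frame of keeper_seat between -0.009 and 0.004 m), for 0.2 s.
At the end, for the whole second after the job is handed in: The lever lies flat (joint below 0.08 rad), the lid is shut (joint below 0.010 rad), the crossbar's middle is in the keeper: within 6.5 mm of the nominal seat along x and between 9 mm below and 4 mm above it (all of step 2); the robot touches nothing.
It fails at once if the crossbar is pressed on top of the keeper (its middle more than 4 mm above the seat) with more than 15 N (contact force between bar and lid_shell above 15 N and z of loop_bar in the frame of keeper_seat above 0.004 m).
It fails at once if the lever is pressed with more than 30 N (contact force between any of the fingers, the arm and lever_plate above 30 N).
It fails at once if a bystander is shifted by more than 30 mm (distance of any of tin, file, brush, oil_bottle, grease_jar, screwdriver, tape_roll from where it was at the start of the episode above 0.03 m).
It also fails if it takes over 67 s, if anything falls off the work surface, if the arm or the gripper's body presses on something with over 40 N, if the wrist force passes 120 N, or if a joint passes its speed limit or range.

## Working session

There is one attempt and no reset: what is moved stays moved. The work goes in short steps, Python scripts to look and compute and a tool call to move; the robot and the scene stay as the last step left them, time stands still between calls to the robot, and variables do not carry over. Pictures are saved under pics/ and viewed, at most 10 in all, crops included, and the job is handed in when it is done.

Besides the shell and the picture viewer there is one more tool, called after "Request:" by a JSON object that holds its "api" and its "payload", one argument or row to a line. carry_out: Moves the arm, as the interface text tells. Its arguments: {"type":"object","properties":{"plan":{"type":"array"},"claw":{"type":"number"}},"required":["plan"]}

```bash
mkdir -p pics; ls; python3 - <<'E'
from workcell import *
import cv2
for n in("side","top"):
    cv2.imwrite(f"pics/{n}0.png",read_camera(n)[:,:,::-1]); m=camera_model(n); print(n,m)
print(get_obs())
E
```

```text
pics
side {'fx': 594.2767217990752, 'fy': 594.2767217990752, 'cx': 325.45894064835795, 'cy': 234.30863951607583, 'R': array([[-0.96276644,  0.27019   ,  0.00884032],
       [ 0.17783013,  0.65761344, -0.73206626],
       [-0.2036105 , -0.70323675, -0.68117607]]), 't': array([ 481.2339871 ,   13.36975837, 1440.64507241])}
top {'fx': 606.5131679616763, 'fy': 606.5131679616763, 'cx': 326.22137863823116, 'cy': 239.74351396158178, 'R': array([[-0.02501027, -0.99955949,  0.01597822],
       [-0.98595628,  0.02202362, -0.16554506],
       [ 0.16512023, -0.01989415, -0.98607278]]), 't': array([   5.99836351,  530.44632811, 1544.49932113])}
{'time': 0.1, 'joint_positions': array([ 1.19697218e+00,  2.60637418e-01, -1.39278016e-01,  1.17269293e+00,
       -1.34930242e-06,  1.57079608e+00]), 'joint_vel': array([ 0.00165144, -0.0013631 ,  0.0031707 , -0.002322  , -0.00202426,
        0.00045026]), 'effort': array([-5.64485927e-04, -4.06507158e+01,  2.54527420e+01,  1.00740715e-02,
       -3.62046717e-05, -2.05801047e-05]), 'tool_pos': array([191.46506697, 488.09483548, 193.92382574]), 'tcp_rot': array([ 1.85825443e-01,  9.82582355e-01, -8.90363588e-04, -1.67698697e-04]), 'wrist_force': array([-0.38714544, -1.08209303,  0.23283015]), 'torque': array([ 0.05978747,  0.02077944, -0.01008688]), 'finger_force': 0.0, 'opening': 85.25521648604676}
```

View pics/side0.png

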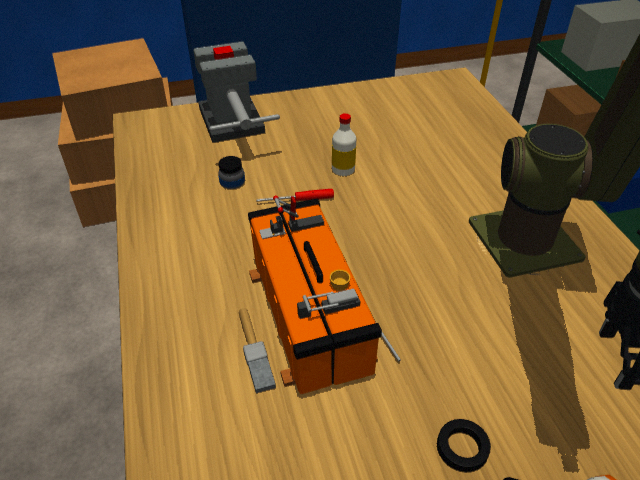

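View pics/top0.png

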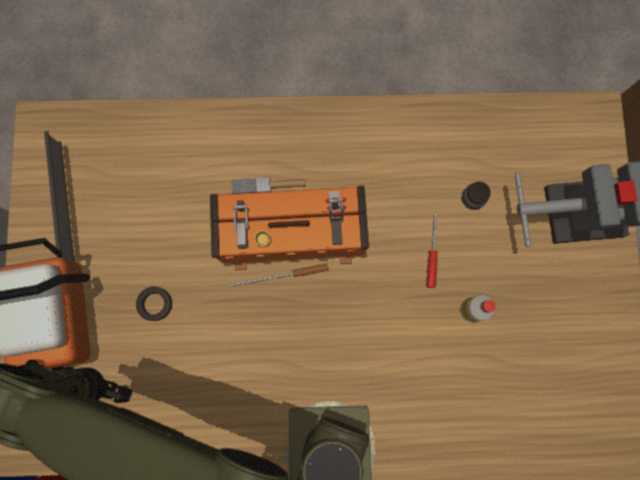

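The side picture shows the case around (310,290), with the open latch near (285,210). In the top picture the case spans columns 210-368 and rows 187-260, with the latch near (336,210). Next I'll zoom in on the latch in both.

```bash
python3 - <<'E'
import cv2,numpy as np
s=cv2.imread("pics/side0.png")[185:255,235:345]; t=cv2.imread("pics/top0.png")[180:265,205:375]
a=cv2.resize(s,None,fx=5,fy=5,interpolation=cv2.INTER_CUBIC); b=cv2.resize(t[:, 95:],None,fx=3,fy=3*350/255,interpolation=cv2.INTER_CUBIC)
b=cv2.resize(b,(225,350)); cv2.imwrite("pics/z0.png",np.hstack([a,b]))
E
```

```text
(no output)
```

View pics/z0.png

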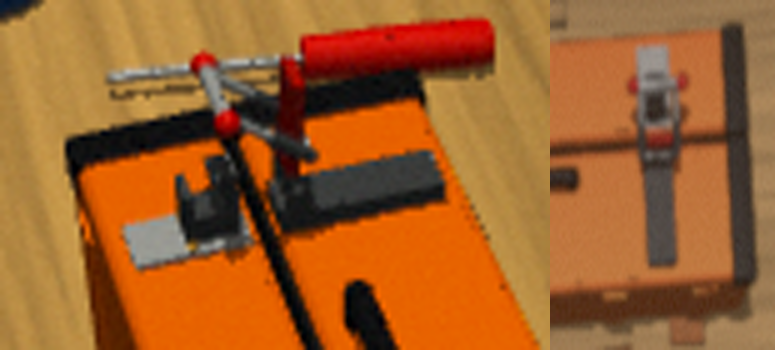

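```bash
cat > h.py <<'E'
import numpy as np,cv2
from workcell import *
def ray(n,p):
    m=camera_model(n);R,t=np.array(m["R"]),np.array(m["t"])
    d=R.T@np.array([(p[0]-m["cx"])/m["fx"],(p[1]-m["cy"])/m["fy"],1]);return -R.T@t,d/np.linalg.norm(d)
def onz(n,p,z):
    o,d=ray(n,p);return o+d*(z-o[2])/d[2]
def tri(ps,pt):
    A=np.zeros((3,3));b=np.zeros(3)
    rs=[ray("side",ps),ray("top",pt)]
    for o,d in rs:
        P=np.eye(3)-np.outer(d,d);A+=P;b+=P@o
    X=np.linalg.solve(A,b);return X,[np.linalg.norm((np.eye(3)-np.outer(d,d))@(X-o)) for o,d in rs]
def proj(n,X):
    m=camera_model(n);c=np.array(m["R"])@X+np.array(m["t"]);return np.array([m["fx"]*c[0]/c[2]+m["cx"],m["fy"]*c[1]/c[2]+m["cy"]])
def red(im,roi):
    x0,y0,x1,y1=roi;h=im[y0:y1,x0:x1].astype(int)
    m=((h[...,0]>110)&(h[...,1]<.42*h[...,0])&(h[...,2]<.45*h[...,0])).astype(np.uint8)
    # orange has g~.45r, b small; red has b~g
    m&=(abs(h[...,1]-h[...,2])<40)
    n,l,s,c=cv2.connectedComponentsWithStats(m,connectivity=4)
    return [(np.round(c[i]+[x0,y0],2).tolist(),s[i].tolist()) for i in range(1,n) if s[i][4]>2]
E
python3 - <<'E'
from h import *
S=cv2.imread("pics/side0.png")[:,:,::-1];T=cv2.imread("pics/top0.png")[:,:,::-1]
print("S",red(S,(235,185,345,255)));print("T",red(T,(300,185,375,265)))
# seam in top: darkest row per column
pts=[]
for c in list(range(255,325))+list(range(346,356)):
    g=T[205:230,c].astype(int).sum(1);w=np.clip(np.median(g)-g-60,0,None)
    if w.sum()>0: pts.append(onz("top",(c,205+(w*np.arange(25)).sum()/w.sum()),150)[:2])
pts=np.array(pts);v=cv2.fitLine(pts.astype(np.float32),cv2.DIST_HUBER,0,.01,.01).ravel();print("seam",v,np.degrees(np.arctan2(v[1],v[0])))
# column extent of case along rows
for r in (195,205,225,240,250):
    d=T[r].astype(int); o=(d[:,0]-d[:,2]>70)&(d[:,1]<.62*d[:,0]); k=d.sum(1)<150
    cs=[c for c in range(200,385) if o[c] or k[c]]; print(r,cs[0],cs[-1],onz("top",(cs[0]-.5,r),150),onz("top",(cs[-1]+.5,r),150))
for c in(290,325,350): print(c,[tuple(T[r,c]) for r in range(182,192)],[tuple(T[r,c]) for r in range(246,264,2)])
for n in("side","top"): print(n,ray(n,(320,240))[0])
E
```

```text
S [([314.44, 193.13], [60, 4, 39, 10, 271]), ([274.92, 196.67], [38, 10, 5, 4, 12]), ([293.07, 198.93], [56, 12, 5, 5, 14]), ([279.88, 208.59], [43, 22, 5, 4, 17])]
T [([344.0, 199.29], [43, 13, 3, 3, 7]), ([327.0, 200.29], [26, 14, 3, 3, 7]), ([336.44, 213.38], [33, 27, 8, 3, 16])]
seam [ 1.0053426e-01 -9.9493361e-01  5.6556451e+02  5.1160530e+01] -84.23006
195 212 363 [630.85189951 275.56808075 150.        ] [622.93411464 -99.51194784 150.        ]
205 211 364 [605.65400634 277.86209965 150.        ] [ 597.5494796 -101.0907178  150.       ]
225 218 359 [555.19995881 260.47596397 150.        ] [547.57716861 -87.02336261 150.        ]
240 219 356 [517.94322671 257.87792814 150.        ] [510.42907596 -78.41197048 150.        ]
250 233 363 [492.54485553 223.86188568 150.        ] [485.34150652 -94.66624368 150.        ]
290 [(np.uint8(154), np.uint8(123), np.uint8(83)), (np.uint8(153), np.uint8(121), np.uint8(80)), (np.uint8(144), np.uint8(113), np.uint8(78)), (np.uint8(129), np.uint8(99), np.uint8(70)), (np.uint8(99), np.uint8(77), np.uint8(51)), (np.uint8(111), np.uint8(89), np.uint
[... 1729 characters left out ...]
07), np.uint8(61)), (np.uint8(181), np.uint8(98), np.uint8(50)), (np.uint8(190), np.uint8(103), np.uint8(52)), (np.uint8(194), np.uint8(109), np.uint8(58)), (np.uint8(191), np.uint8(109), np.uint8(57))] [(np.uint8(190), np.uint8(113), np.uint8(59)), (np.uint8(133), np.uint8(70), np.uint8(37)), (np.uint8(137), np.uint8(81), np.uint8(42)), (np.uint8(90), np.uint8(48), np.uint8(25)), (np.uint8(87), np.uint8(50), np.uint8(28)), (np.uint8(86), np.uint8(53), np.uint8(31)), (np.uint8(127), np.uint8(84), np.uint8(54)), (np.uint8(144), np.uint8(97), np.uint8(64)), (np.uint8(132), np.uint8(87), np.uint8(56))]
side [754.26884568 874.29781648 986.86623307]
top [ 268.11882153   25.03987471 1610.70566603]
```

```bash
cat >> h.py <<'E'
psi=np.radians(5.77);CR=np.array([[np.cos(psi),-np.sin(psi),0],[np.sin(psi),np.cos(psi),0],[0,0,1]]);CO=np.array([561.8,88.4,0])
toc=lambda X:CR.T@(np.asarray(X)-CO)
tow=lambda X:CR@np.asarray(X)+CO
E
python3 - <<'E'
from h import *
np.set_printoptions(precision=1,suppress=True)
for a,b in(((274.92,196.67),(344,199.29)),((279.88,208.59),(327,200.29)),((293.07,197.5),(336.44,213.38))):
    X,e=tri(a,b);print(X,e,toc(X))
for r in(188.5,):print("far",toc(onz("top",(325,r),150)),"near",toc(onz("top",(325,250),150)))
for nm,X in dict(pivot=(-10,-115,176),seat=(24,-115,176)).items(): print(nm,tow(X),proj("side",tow(X)),proj("top",tow(X)))
# case corners in side view
for X in((65,-190,150),(-85,-190,150),(65,190,150),(-85,190,150),(0,190,150)): print(X,proj("side",tow(X)),proj("top",tow(X)))
E
```

```text
[595.1 -46.9 224.6] [np.float64(0.38175688666244334), np.float64(0.3817568866622069)] [  19.5 -137.9  224.6]
[593.5  -7.  225.5] [np.float64(0.2277609517978188), np.float64(0.22776095179761927)] [ 21.9 -98.1 225.5]
[561.2 -28.2 229.8] [np.float64(0.1978609673142697), np.float64(0.197860967314519)] [ -12.3 -116.   229.8]
far [  69.9 -100.6  150. ] near [-82.9 -81.3 150. ]
pivot [563.4 -27.  176. ] [293.  218.3] [335.2 217.1]
seat [597.2 -23.6 176. ] [277.3 222.2] [333.4 203.4]
(65, -190, 150) [248.7 214. ] [361.  186.2]
(-85, -190, 150) [314.2 198.1] [369.3 245.4]
(65, 190, 150) [310.5 350.4] [208.  204.4]
(-85, 190, 150) [389.7 325.4] [213.8 264.5]
(0, 190, 150) [345.6 339.3] [210.5 230.2]
```

The seam fit was pulled off by the black handle, so I'll refit without it.

```bash
python3 - <<'E'
from h import *
np.set_printoptions(precision=2,suppress=True)
T=cv2.imread("pics/top0.png")[:,:,::-1].astype(int)
def edge(cols,r0,r1):
    out=[]
    for c in cols:
        g=T[r0:r1,c].sum(1);w=np.clip(np.median(g)-g-50,0,None)
        if w.sum()>0: out.append((c,r0+(w*np.arange(r1-r0)).sum()/w.sum()))
    return out
seam=edge(list(range(222,234))+list(range(250,326))+list(range(346,358)),210,222)
P=np.array([onz("top",p,150)[:2] for p in seam]);v=cv2.fitLine(P.astype(np.float32),cv2.DIST_HUBER,0,.01,.01).ravel();print(seam[::8],v,np.degrees(np.arctan(v[0]/v[1])))
# left cap / right cap edges
L=[];Rr=[]
for r in range(200,250,5):
    g=T[r].sum(1); k=g<190
    cs=[c for c in range(205,225) if k[c]];cr=[c for c in range(352,372) if k[c]]
    if cs and cr: print(r,cs[0],cs[-1],cr[0],cr[-1],onz("top",(cs[0]-.5,r),150)[:2],onz("top",(cr[-1]+.5,r),150)[:2])
E
```

```text
[(222, np.float64(220.21153846153845)), (230, np.float64(219.97511312217193)), (254, np.float64(218.65486725663717)), (262, np.float64(218.28184281842817)), (270, np.float64(217.8930817610063)), (278, np.float64(217.21691973969632)), (286, np.float64(217.0456026058632)), (294, np.float64(217.33653846153845)), (302, np.float64(217.49809885931558)), (310, np.float64(215.561872909699)), (318, np.float64(215.0958904109589)), (346, np.float64(213.33532934131736)), (354, np.float64(213.0199146514936))] [  0.04  -1.   571.11 112.9 ] -2.043863
200 210 216 358 364 [618.31 280.4 ] [ 610.2  -101.54]
205 211 217 359 364 [605.65 277.86] [ 597.55 -101.09]
210 211 216 359 365 [593.08 277.78] [ 584.88 -103.11]
215 211 217 359 365 [580.54 277.7 ] [ 572.31 -102.66]
220 211 224 360 366 [568.04 277.62] [ 559.71 -104.67]
225 211 217 360 366 [555.57 277.54] [ 547.2  -104.22]
230 211 217 361 366 [543.14 277.46] [ 534.73 -103.77]
235 212 217 361 367 [530.69 274.95] [ 522.23 -105.77]
240 212 218 361 367 [518.32 274.87] [ 509.83 -105.32]
245 212 218 362 368 [505.99 274.79] [ 497.4  -107.32]
```

```bash
sed -i 's/psi=np.radians(5.77)/psi=np.radians(2.0)/; s/CO=np.array(\[561.8,88.4,0\])/CO=np.array([570.8,86.9,0])/' h.py; python3 - <<'E'
from h import *
np.set_printoptions(precision=1,suppress=True)
for a,b in(((274.92,196.67),(344,199.29)),((279.88,208.59),(327,200.29)),((293.07,197.5),(336.44,213.38))):
    X,e=tri(a,b);print(X,e,toc(X))
for c in(250,325):print("far",toc(onz("top",(c,188.5 if c==325 else 192),150)),"near",toc(onz("top",(c,250 if c==325 else 255),150)))
for nm,X in dict(pivot=(-10,-115,176),seat=(24,-115,176)).items(): print(nm,tow(X),proj("side",tow(X)),proj("top",tow(X)))
for X in((65,-190,150),(-85,-190,150),(65,190,150),(-85,190,150),(0,190,150),(0,-190,150)): print(X,proj("side",tow(X)),proj("top",tow(X)))
S=cv2.imread("pics/side0.png");S=cv2.resize(S[180:400,225:405],None,fx=2.7,fy=2.7,interpolation=cv2.INTER_CUBIC)
for X in((65,-190,150),(-85,-190,150),(65,190,150),(-85,190,150),(0,190,150),(0,-190,150),(-10,-115,176),(24,-115,176)):
    p=(proj("side",tow(X))-[225,180])*2.7+1.35; cv2.circle(S,tuple(int(v) for v in p),3,(255,255,0),-1)
cv2.imwrite("pics/chk.png",S)
E
```

```text
[595.1 -46.9 224.6] [np.float64(0.38175688666244334), np.float64(0.3817568866622069)] [  19.6 -134.5  224.6]
[593.5  -7.  225.5] [np.float64(0.2277609517978188), np.float64(0.22776095179761927)] [ 19.4 -94.6 225.5]
[561.2 -28.2 229.8] [np.float64(0.1978609673142697), np.float64(0.197860967314519)] [ -13.6 -114.7  229.8]
far [ 68.9  91.6 150. ] near [-88.1  97.7 150. ]
far [ 67.4 -93.9 150. ] near [-86.3 -84.8 150. ]
pivot [564.8 -28.4 176. ] [292.2 218. ] [335.8 216.5]
seat [598.8 -27.2 176. ] [276.1 221.2] [334.9 202.8]
(65, -190, 150) [249.6 211.8] [363.7 187.4]
(-85, -190, 150) [316.3 198.8] [368. 247.]
(65, 190, 150) [297.5 350.9] [210.1 195.7]
(-85, 190, 150) [379.4 330. ] [211.8 255.9]
(0, 190, 150) [333.6 341.7] [210.8 221.5]
(0, -190, 150) [279.  206.1] [365.6 213. ]
```

View pics/chk.png

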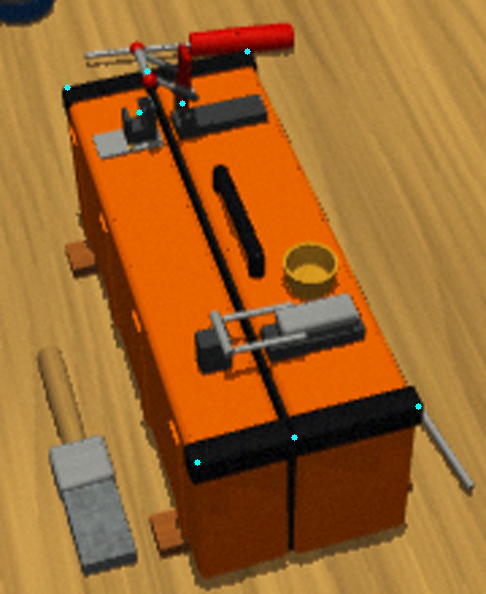

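The projected case corners and the latch points land on the picture, so the pose fits. Next I'll measure the keeper's prongs in the side view.

```bash
python3 - <<'E'
from h import *
S=cv2.imread("pics/side0.png");k=16
x0,y0,x1,y1=262,208,297,238
Z=cv2.resize(S[y0:y1,x0:x1],None,fx=k,fy=k,interpolation=cv2.INTER_CUBIC)
Z=np.clip(Z.astype(float)*1.8,0,255).astype(np.uint8)
def dot(X,col):
    p=(proj("side",tow(X))-[x0,y0]+.5)*k; cv2.circle(Z,tuple(int(v) for v in p),3,col,-1)
for off in(-4,0,4):   # offset of keeper incl 3.2 lean
    s=24+3.2+off; c={-4:(255,255,0),0:(0,255,0),4:(255,0,255)}[off]
    for dx,z in((-3.5,185),(1.5,185),(10.3,179),(14.3,179)): dot((s+dx,-107,z),c)
cv2.imwrite("pics/keep.png",Z)
E
```

```text
(no output)
```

View pics/keep.png

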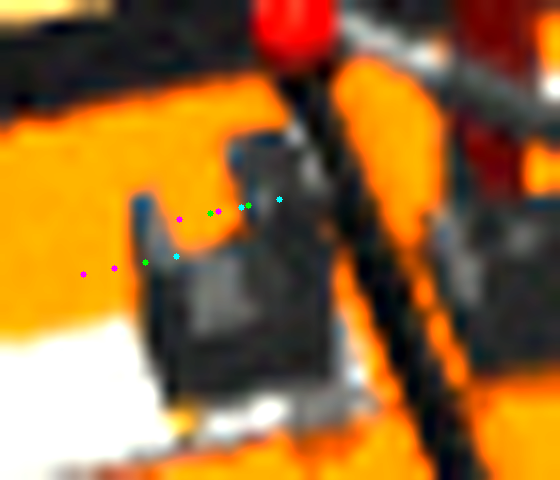

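```bash
python3 - <<'E'
from h import *
np.set_printoptions(precision=1,suppress=True)
x0,y0,k=262,208,16
f=lambda X:(proj("side",tow(X))-[x0,y0]+.5)*k
s=24
for y in(-123,-107):
  for n,X in dict(fo=(s+14.3,y,179),fi=(s+10.3,y,179),lip=(s+1.5,y,185),post=(s-3.5,y,185),floor=(s+5.9,y,167),fbase=(s+14.3,y,155)).items(): print(y,n,f(X))
print(f((25,-115,176))-f((24,-115,176)),f((24,-114,176))-f((24,-115,176)),f((24,-115,177))-f((24,-115,176)))
print("seam",f((0,-115,150)),f((0,-80,150)))
E
```

```text
-123 fo [109.5 183.8]
-123 fi [139.9 177.7]
-123 lip [204.3 129.2]
-123 post [242.2 121.6]
-123 floor [178.1 240.8]
-123 fbase [119.9 322.4]
-107 fo [139.3 263.6]
-107 fi [170.  257.4]
-107 lip [235.  208.6]
-107 post [273.3 200.9]
-107 floor [208.3 320.4]
-107 fbase [149.5 402.4]
[-7.6  1.5] [1.9 5. ] [-0.4 -5.8]
seam [422.5 332. ] [493.6 508.1]
```

Relative to the frame, the true slot looks to sit around x≈27 (seat ≈21±2). The lip edge is at about zoom column 233 and the fender at about 137–165. Next I'll approach above the crossbar.

```bash
cat >> h.py <<'E'
from scipy.spatial.transform import Rotation as Ro
def go(X,o=None,Rt=None):
    o=o or get_obs();A=Ro.from_quat(o["tcp_rot"]);d=A.inv().apply(np.asarray(X)-o["tool_pos"])
    G=Ro.from_matrix(np.column_stack([-CR[:,0],CR[:,1],[0,0,-1]])) if Rt is None else Rt
    return np.round(d/1000,4),np.round((A.inv()*G).as_rotvec(degrees=True),2)
E
python3 - <<'E'
from h import *
X,_=tri((274.92,196.67),(344,199.29));Y,_=tri((279.88,208.59),(327,200.29));print((X+Y)/2)
for z in(330,): print(go([594.3,-27,z]))
E
```

```text
[594.2836802  -26.93536144 225.03146969]
(array([-0.5631, -0.3327, -0.1355]), array([-1.000e-01, -2.000e-02, -2.342e+01]))
```

Request:
{"api": "carry_out", "payload": {
  "plan": [
    [[0,0,-0.0625],[0,0,0]],
    [[0,0,-0.125],[0,0,0]],
    [[-0.5631,-0.3327,-0.1355],[-0.1,0,-23.42]],
    [[-0.5631,-0.3327,-0.1355],[-0.1,0,-23.42]],
    [[-0.5631,-0.3327,-0.1355],[-0.1,0,-23.42]],
    [[-0.5631,-0.3327,-0.1355],[-0.1,0,-23.42]],
    [[-0.5631,-0.3327,-0.1355],[-0.1,0,-23.42]],
    [[-0.5631,-0.3327,-0.1355],[-0.1,0,-23.42]],
    [[-0.5631,-0.3327,-0.1355],[-0.1,0,-23.42]],
    [[-0.5631,-0.3327,-0.1355],[-0.1,0,-23.42]]
  ],
  "claw": -1
}}

```text
time: 1.35
tool_pos: [493.8, 101.7, 327.3]
tcp_rot: [-0.017, 1.0, 0.001, -0.0]
wrist_force: [1.5, 1.4, 0.5]
opening: 85.1
finger_force: 0.0
```

```bash
python3 - <<'E'
from h import *
o=get_obs();print(o["time"],o["tool_pos"],o["joint_positions"],go([594.3,-27,330]))
E
```

```text
1.35 [493.77217656 101.71155181 327.3157369 ] [0.20178596 0.20353487 0.12855682 1.49552254 0.00192251 0.1669697 ] (array([-0.096 , -0.1321, -0.0029]), array([ 0.11, -0.  , -0.01]))
```

Request:
{"api": "carry_out", "payload": {
  "plan": [
    [[-0.048,-0.066,-0.002],[0,0,0]],
    [[-0.096,-0.132,-0.002],[0,0,0]],
    [[-0.096,-0.132,-0.002],[0,0,0]],
    [[-0.096,-0.132,0.025],[0,0,0]],
    [[-0.096,-0.132,0.06],[0,0,0]],
    [[-0.096,-0.132,0.06],[0,0,0]]
  ]
}}

```text
time: 2.1
tool_pos: [591.0, -25.0, 264.0]
tcp_rot: [-0.017, 1.0, 0.001, -0.004]
wrist_force: [-0.5, 0.2, 1.0]
opening: 85.5
finger_force: 0.0
```

```bash
python3 - <<'E'
from h import *
o=get_obs();print(o["time"],o["tool_pos"],go([594.3,-27,212]))
a,b=read_camera("side"),read_camera("top")
cv2.imwrite("pics/s1.png",a[:,:,::-1]);cv2.imwrite("pics/t1.png",b[:,:,::-1])
x=cv2.resize(a[130:250,230:340],(550,600),interpolation=cv2.INTER_CUBIC)
cv2.imwrite("pics/v1.png",x[:,:,::-1])
print(red(a,(235,185,345,255)))
E
```

```text
2.1 [590.97139376 -25.01006027 263.96400416] (array([-0.0036, -0.0022,  0.0519]), array([ 0.13, -0.43, -0.02]))
[([314.33, 193.25], [60, 4, 39, 10, 280]), ([275.0, 196.5], [38, 11, 5, 2, 8]), ([280.0, 208.25], [44, 23, 3, 2, 4])]
```

View pics/v1.png

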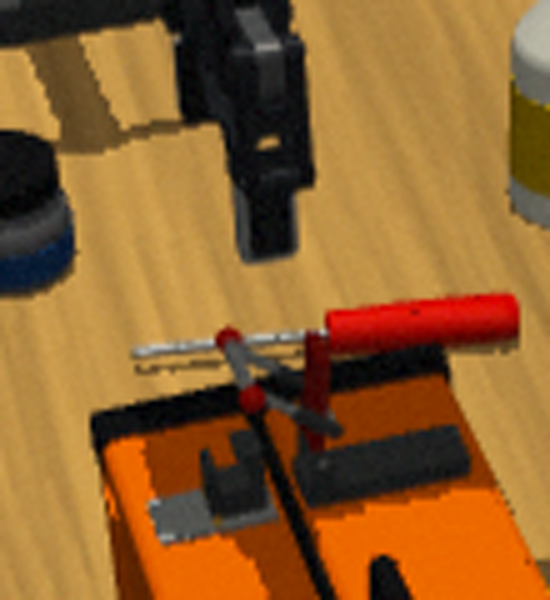

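The picture shows both fingers straddling the bar. The balls are at zoom (228,338) and (252,398), and the fingertip is at (268,260). I'll descend and grip.

Request:
{"api": "carry_out", "payload": {
  "plan": [
    [[-0.002,-0.001,0.02],[0,-0.4,0]],
    [[-0.003,-0.002,0.045],[0,-0.4,0]],
    [[-0.0035,-0.002,0.052],[0,-0.4,0]],
    [[-0.0035,-0.002,0.052],[0,-0.4,0]],
    [[-0.0035,-0.002,0.052],[0,-0.4,0]]
  ]
}}

```text
time: 2.82
tool_pos: [598.1, -26.7, 217.0]
tcp_rot: [-0.018, 1.0, 0.001, 0.005]
wrist_force: [0.3, -0.3, 0.4]
opening: 85.3
finger_force: 0.0
```

Request:
{"api": "carry_out", "payload": {
  "plan": [
    [[0,0,0],[0,0,0]],
    [[0,0,0],[0,0,0]],
    [[0,0,0],[0,0,0]],
    [[0,0,0],[0,0,0]],
    [[0,0,0],[0,0,0]],
    [[0,0,0],[0,0,0]]
  ],
  "claw": 1
}}

```text
time: 3.58
tool_pos: [597.1, -26.7, 215.3]
tcp_rot: [-0.017, 1.0, 0.001, 0.004]
wrist_force: [0.5, 0.7, -0.1]
opening: -0.0
finger_force: 0.0
```

```bash
python3 - <<'E'
from h import *
o=get_obs();print(o["time"],o["tool_pos"],toc(o["tool_pos"]),o["wrist_force"],o["opening"],o["finger_force"])
a,b=read_camera("side"),read_camera("top")
cv2.imwrite("pics/s2.png",a[:,:,::-1]);cv2.imwrite("pics/t2.png",b[:,:,::-1])
print(red(a,(235,185,345,255)),red(b,(300,185,375,265)))
E
```

```text
3.575 [597.09823812 -26.69548738 215.33219848] [  22.3177926  -114.44408335  215.33219848] [ 0.54060437  0.67678944 -0.06118794] -0.008930401303050617 0.0
[([314.28, 193.28], [60, 4, 39, 10, 282]), ([275.5, 196.33], [39, 11, 4, 2, 6]), ([280.0, 208.29], [44, 22, 3, 3, 7])] []
```

```bash
python3 - <<'E'
import cv2,numpy as np
a=cv2.imread("pics/s2.png")[150:240,245:325];b=cv2.imread("pics/t2.png")[170:250,300:370]
cv2.imwrite("pics/v2.png",np.hstack([cv2.resize(a,(480,540),interpolation=2),cv2.resize(b,(315,540),interpolation=2)]))
E
```

```text
(no output)
```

View pics/v2.png

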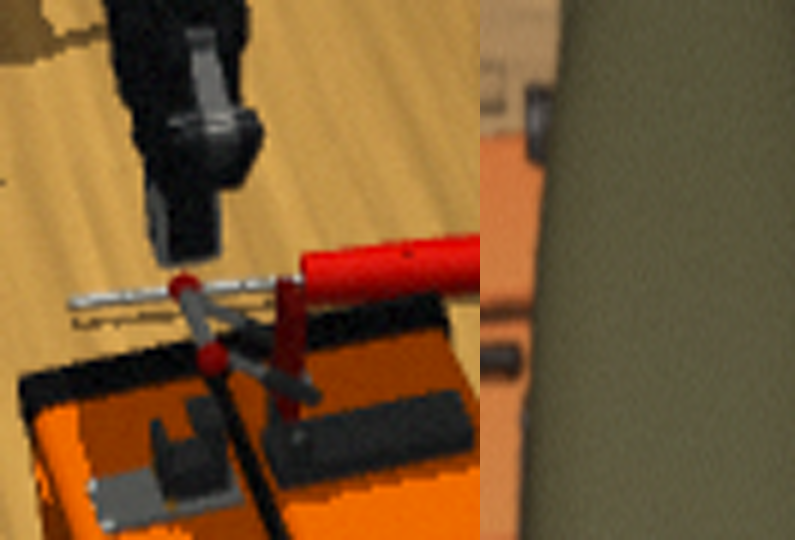

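```bash
python3 - <<'E'
from h import *
print(proj("side",np.array([597,-26.7,215.3])),proj("side",np.array([597,-26.7,250])))
for y in(20,-70):print(proj("side",np.array([591,y,277])))
o=get_obs();print(Ro.from_quat(o["tcp_rot"]).as_matrix())
E
```

```text
[276.14495026 206.55175121] [275.30275327 193.0602346 ]
[282.96665868 196.46698373]
[273.00631324 168.70961669]
[[-0.99936265 -0.03496257  0.0072054 ]
 [-0.03494945  0.9993872   0.00193806]
 [-0.00726874  0.001685   -0.99997216]]
```

```bash
python3 - <<'E'
from h import *
for z in(194.7,235):
  for n in("side","top"):print(z,n,proj(n,np.array([191.7,488.7,z])))
a=cv2.imread("pics/side0.png")[230:440,520:640];b=cv2.imread("pics/top0.png")[340:460,0:160]
cv2.imwrite("pics/v3.png",np.hstack([cv2.resize(a,(320,560),interpolation=2),cv2.resize(b,(480,360),interpolation=2).repeat(1,0) if 0 else cv2.copyMakeBorder(cv2.resize(b,(480,360),interpolation=2),0,200,0,0,0)]))
E
```

```text
194.7 side [601.9021166  379.64935996]
194.7 top [112.56714421 380.93963665]
235 side [610.58991814 364.56612306]
235 top [106.49852944 382.11189941]
```

View pics/v3.png

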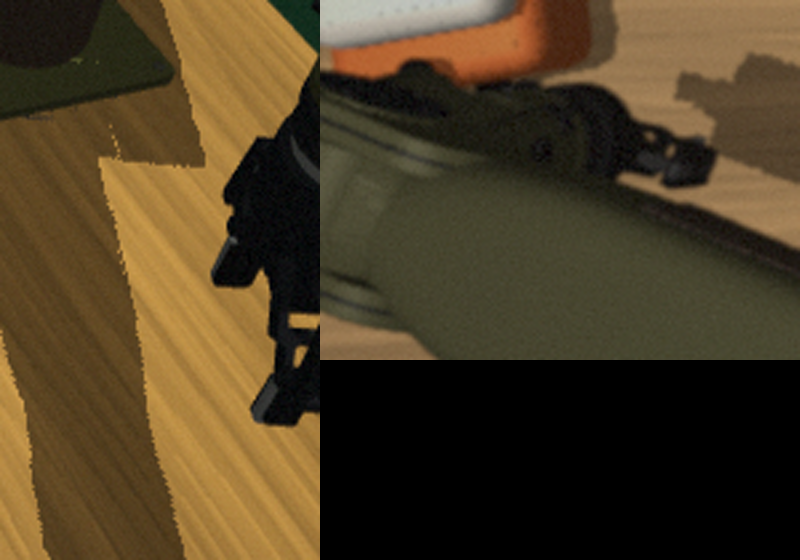

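```bash
python3 - <<'E'
from h import *
for t in((127,397),(125,395),(130,398)):print(tri((607,335),t))
E
```

```text
(array([160.99395349, 440.69136735, 235.62756329]), [np.float64(2.963072199666024), np.float64(2.9630721996660143)])
(array([165.55783856, 443.70694934, 241.07239415]), [np.float64(2.664742258962409), np.float64(2.6647422589623724)])
(array([157.31784579, 436.66744008, 229.57948717]), [np.float64(1.8309536976800902), np.float64(1.8309536976800154)])
```

The fingertips show about 35 mm higher in the picture than the reported TCP (tip at zoom (188,262), balls at (183,288) and (212,358)). So they closed above the bar. I'll open, go lower and check by eye.

Request:
{"api": "carry_out", "payload": {
  "plan": [
    [[0,0,0],[0,0,0]],
    [[0.0025,0,0],[0,0.4,0]],
    [[0.0025,0,0],[0,0.4,0]],
    [[0.0025,0,0],[0,0.4,0]],
    [[0.0025,0,0.01],[0,0.4,0]],
    [[0.0025,0,0.02],[0,0.4,0]],
    [[0.0025,0,0.02],[0,0.4,0]],
    [[0.0025,0,0.02],[0,0.4,0]]
  ],
  "claw": -1
}}

```text
time: 4.68
tool_pos: [594.7, -26.8, 195.2]
tcp_rot: [-0.017, 1.0, 0.001, -0.0]
wrist_force: [-0.5, 0.6, -0.6]
opening: 85.4
finger_force: 0.0
```

```bash
python3 - <<'E'
from h import *
o=get_obs();print(o["time"],toc(o["tool_pos"]),o["wrist_force"],o["opening"])
a=read_camera("side");cv2.imwrite("pics/s3.png",a[:,:,::-1])
print(red(a,(235,185,345,255)))
cv2.imwrite("pics/v4.png",cv2.resize(a[160:240,240:340],(750,600),interpolation=2)[:,:,::-1])
E
```

```text
4.675 [  19.87590375 -114.41350519  195.17411855] [-0.49611631  0.61574084 -0.60958542] 85.44879189818202
[([314.37, 193.27], [60, 4, 39, 10, 282])]
```

View pics/v4.png

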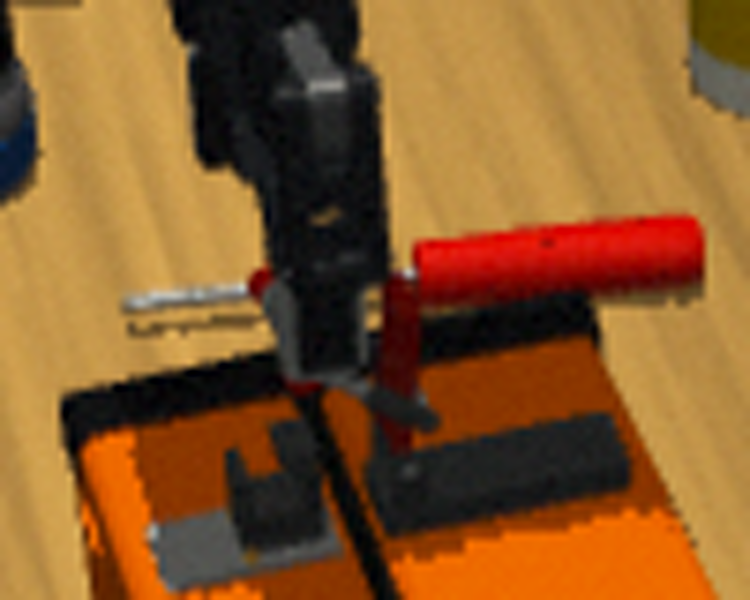

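The near fingertip is at zoom (325,378), which puts its tip at z≈241, still above the balls' middle. I'll lower 20 mm more and grip.

Request:
{"api": "carry_out", "payload": {
  "plan": [
    [[0,0,0.007],[0,0,0]],
    [[0,0,0.014],[0,0,0]],
    [[0,0,0.02],[0,0,0]],
    [[0,0,0.02],[0,0,0]],
    [[0,0,0.02],[0,0,0]]
  ]
}}

```text
time: 5.35
tool_pos: [594.9, -26.7, 175.4]
tcp_rot: [-0.017, 1.0, 0.001, 0.0]
wrist_force: [-0.2, 0.1, 0.7]
opening: 85.3
finger_force: 0.0
```

Request:
{"api": "carry_out", "payload": {
  "plan": [
    [[0,0,0],[0,0,0]],
    [[0,0,0],[0,0,0]],
    [[0,0,0],[0,0,0]],
    [[0,0,0],[0,0,0]],
    [[0,0,0],[0,0,0]]
  ],
  "claw": 1
}}

```text
time: 5.98
tool_pos: [595.4, -25.8, 175.8]
tcp_rot: [-0.018, 1.0, 0.002, 0.001]
wrist_force: [2.2, 5.6, 1.8]
opening: 44.5
finger_force: 60.7
```

Request:
{"api": "carry_out", "payload": {
  "plan": [
    [[-0.001,-0.001,0.004],[0,0,0]],
    [[-0.0015,-0.001,0.007],[0,0,0]],
    [[-0.002,-0.001,0.01],[0,0,0]],
    [[-0.002,-0.001,0.01],[0,0,0]]
  ]
}}

```text
time: 6.48
tool_pos: [595.9, -25.9, 165.6]
tcp_rot: [-0.018, 1.0, 0.003, -0.001]
wrist_force: [-1.9, 7.1, 5.6]
opening: 44.1
finger_force: 61.0
```

```bash
python3 - <<'E'
from h import *
o=get_obs();print(o["time"],toc(o["tool_pos"]),o["wrist_force"],o["opening"],o["finger_force"])
a=read_camera("side");cv2.imwrite("pics/s5.png",a[:,:,::-1])
h=a[185:255,250:310].astype(int);m=(h[...,0]>55)&(h[...,1]<.35*h[...,0])&(h[...,2]<.4*h[...,0])&(abs(h[...,1]-h[...,2])<25)
n,l,s,c=cv2.connectedComponentsWithStats(m.astype(np.uint8),connectivity=8)
for i in range(1,n):
    if s[i][4]>2: print(c[i]+[250,185],s[i]+[250,185,0,0,0])
E
```

```text
6.475 [  21.15716015 -113.58677624  165.59286528] [-1.91943706  7.06335561  5.61035346] 44.082813346046485 61.018052101135254
[300.21759259 200.11111111] [292 191  18  23 216]
[293.375 218.   ] [292 217   4   3   8]
```

```bash
python3 - <<'E'
from h import *
for f in("s3","s5"):
    a=cv2.imread(f"pics/{f}.png")[:,:,::-1].astype(int)
    for r in (196,200,203,206,209,212,215,218):
        h=a[r,285:312];m=(h[:,0]>50)&(h[:,1]<.3*h[:,0])&(abs(h[:,1]-h[:,2])<20); print(f,r,(np.where(m)[0]+285).tolist())
E
```

```text
s3 196 [296, 297, 298, 299, 300, 301, 302, 303, 304, 305, 306, 307, 308, 309, 310, 311]
s3 200 [291, 292, 293, 294, 295, 296, 297, 298, 303, 304]
s3 203 [291, 292, 293, 294, 295]
s3 206 [291, 292, 293, 294, 295]
s3 209 [291, 292, 293, 294, 295]
s3 212 [294]
s3 215 []
s3 218 [292, 293, 294]
s5 196 [296, 297, 298, 299, 300, 301, 302, 303, 304, 305, 306, 307, 308, 309, 310, 311]
s5 200 [296, 297, 298, 299, 300, 301, 302, 303, 304]
s5 203 [296, 297, 298, 299, 300, 301, 302]
s5 206 [294, 295, 296, 297, 298, 299, 300]
s5 209 [293, 294, 295, 296, 297, 298, 299]
s5 212 [292, 293, 294, 295, 296, 297, 298]
s5 215 []
s5 218 [293, 294, 295]
```

The grip holds: the lever leaned over as predicted. Now I'll carry the bar out over the slot, just beyond the lip.

Request:
{"api": "carry_out", "payload": {
  "plan": [
    [[-0.002,0.0015,0.005],[0,0,0]],
    [[-0.0035,0.002,0.01],[0,0,0]],
    [[-0.005,0.002,0.014],[0,0,0]],
    [[-0.0075,0.002,0.0175],[0,0,0]],
    [[-0.01,0.002,0.021],[0,0,0]],
    [[-0.0115,0.002,0.0235],[0,0,0]],
    [[-0.0125,0.002,0.026],[0,0,0]],
    [[-0.013,0.002,0.026],[0,0,0]]
  ]
}}

```text
time: 7.52
tool_pos: [609.1, -24.2, 141.2]
tcp_rot: [-0.017, 1.0, 0.002, 0.0]
wrist_force: [-2.1, 6.4, 13.2]
opening: 39.7
finger_force: 170.9
```

```bash
python3 - <<'E'
from h import *
o=get_obs();print(o["time"],toc(o["tool_pos"]),CR.T@o["wrist_force"],o["opening"],Ro.from_quat(o["tcp_rot"]).as_matrix()[:,2])
a=read_camera("side");cv2.imwrite("pics/s6.png",a[:,:,::-1])
a=a.astype(int)
for r in (196,200,203,206,209,212,215,218):
    h=a[r,280:312];m=(h[:,0]>50)&(h[:,1]<.3*h[:,0])&(abs(h[:,1]-h[:,2])<20); print(r,(np.where(m)[0]+280).tolist())
E
```

```text
7.525 [  34.38933809 -112.38082456  141.16150375] [-1.86276731  6.51407609 13.16063212] 39.69973604741162 [ 3.81695231e-04  3.14849322e-03 -9.99994971e-01]
196 [296, 297, 298, 299, 300, 301, 302, 303, 304, 305, 306, 307, 308, 309, 310, 311]
200 [285, 286, 287, 296, 297, 298, 300, 304]
203 [286, 287, 288]
206 [287, 288, 289]
209 [288, 289, 290]
212 [289, 290, 291]
215 [290]
218 []
```

The fingers are riding up off the balls, because the grip was too high. I'll ease off, open and look.

Request:
{"api": "carry_out", "payload": {
  "plan": [
    [[0,0,-0.002],[0,0,0]],
    [[0,0,-0.003],[0,0,0]],
    [[0,0,-0.003],[0,0,0]],
    [[0,0,-0.003],[0,0,0]],
    [[0,0,-0.003],[0,0,0]]
  ],
  "claw": -1
}}

```text
time: 8.2
tool_pos: [609.6, -25.3, 142.1]
tcp_rot: [-0.017, 1.0, 0.001, -0.0]
wrist_force: [0.7, -0.1, 0.4]
opening: 85.8
finger_force: 0.0
```

```bash
python3 - <<'E'
from h import *
o=get_obs();print(o["time"],toc(o["tool_pos"]),CR.T@o["wrist_force"],o["opening"])
a=read_camera("side");cv2.imwrite("pics/s7.png",a[:,:,::-1])
A=a.astype(int)
for nm in("s3","s7"):
    h=cv2.imread(f"pics/{nm}.png")[185:255,250:312,::-1].astype(int);m=(h[...,0]>55)&(h[...,1]<.35*h[...,0])&(h[...,2]<.4*h[...,0])&(abs(h[...,1]-h[...,2])<25)
    n,l,s,c=cv2.connectedComponentsWithStats(m.astype(np.uint8),connectivity=8)
    for i in range(1,n):
        if s[i][4]>2: print(nm,c[i]+[250,185],s[i]+[250,185,0,0,0])
E
```

```text
8.2 [  34.86398102 -113.5220306   142.0791588 ] [ 0.71282633 -0.16989468  0.41479861] 85.75535264382415
s3 [300.21634615 198.07692308] [291 191  21  22 208]
s3 [274.   197.25] [273 196   3   4   8]
s3 [279.5 211. ] [278 211   4   1   4]
s3 [292.8 217.8] [291 216   4   4  10]
s7 [303.28082192 195.48630137] [295 191  17  10 146]
s7 [287.09090909 206.5       ] [284 199   8  16  44]
s7 [267.  211.5] [266 210   3   4  10]
s7 [292.33333333 219.33333333] [292 219   2   2   3]
```

Request:
{"api": "carry_out", "payload": {
  "plan": [
    [[0,0,-0.02],[0,0,0]],
    [[0,0,-0.05],[0,0,0]],
    [[0,0,-0.055],[0,0,0]],
    [[0,0,-0.055],[0,0,0]]
  ]
}}

```text
time: 8.75
tool_pos: [609.8, -25.3, 197.2]
tcp_rot: [-0.017, 1.0, 0.001, 0.0]
wrist_force: [1.0, 0.1, -0.6]
opening: 85.1
finger_force: 0.0
```

```bash
python3 - <<'E'
from h import *
o=get_obs();print(o["time"],toc(o["tool_pos"]),CR.T@o["wrist_force"],o["opening"])
a=read_camera("side");cv2.imwrite("pics/s8.png",a[:,:,::-1])
h=a[185:255,250:312].astype(int);m=(h[...,0]>55)&(h[...,1]<.4*h[...,0])&(h[...,2]<.45*h[...,0])&(abs(h[...,1]-h[...,2])<25)
n,l,s,c=cv2.connectedComponentsWithStats(m.astype(np.uint8),connectivity=8)
for i in range(1,n):
    if s[i][4]>2: print(c[i]+[250,185],s[i]+[250,185,0,0,0])
# finger silhouette: dark columns by row
g=a.sum(2)
for r in range(165,215,5): print(r,[c for c in range(250,300) if g[r,c]<170])
# candidate bar positions consistent with y=-134/-96
for X in((33,-134,186),(33,-96,186),(37,-134,186),(37,-96,186),(33,-134,191),(33,-96,191)):print(X,proj("side",tow(X)))
E
```

```text
8.75 [  35.10152265 -113.45621451  197.22643578] [ 0.96975447  0.02227277 -0.63273117] 85.06532573732697
[303.21088435 195.61904762] [295 191  17  10 147]
[287.02173913 206.45652174] [283 199   9  16  46]
[267.8 211.4] [266 210   5   4  15]
[292.33333333 219.33333333] [292 219   2   2   3]
[272.54166667 224.04166667] [270 222   6   5  24]
165 [257, 258, 259, 260, 261, 262, 263, 264, 265, 266, 267, 268, 274, 275, 276, 277, 278, 279]
170 [258, 259, 260, 261, 262, 263, 264, 265, 266, 267, 268, 269, 270, 271, 277, 278, 279, 280]
175 [258, 259, 260, 261, 262, 263, 264, 265, 266, 267, 268, 269, 270, 271, 272, 273, 274, 275, 276, 277, 278, 279, 280, 281]
180 [259, 260, 261, 262, 263, 264, 265, 266, 267, 268, 269, 270, 271, 272, 273, 274, 275, 276, 277, 278, 279, 280, 281, 282]
185 [266, 267, 268, 269, 270, 271, 272, 273, 274, 275, 276, 277, 278, 279, 280, 281, 282]
190 [267, 268, 269, 270, 271, 272, 273, 275, 276, 277, 278, 279, 280, 281, 282, 283]
195 [268, 269, 270, 271, 272, 273, 274, 275, 276, 277, 278, 279, 280, 281, 282, 283]
200 [271, 272, 273, 274, 275, 276, 277, 278, 279, 283, 284, 285, 296, 297, 298, 299]
205 [269, 271, 272, 273, 274, 275, 276, 277, 278, 279, 281, 282, 283, 284, 285, 286, 287, 288, 289, 290, 291, 292, 293, 294, 295, 296, 297, 298, 299]
210 [258, 259, 260, 261, 262, 263, 264, 265, 266, 267, 268, 269, 272, 273, 274, 275, 276, 277, 280, 281, 282, 283, 284, 285, 286, 287, 288, 289, 290]
(33, -134, 186) [269.39350292 212.54908582]
(33, -96, 186) [273.88764716 224.36143883]
(37, -134, 186) [267.49737919 212.92338704]
(37, -96, 186) [271.95300509 224.75303723]
(33, -134, 191) [269.25839489 210.70369543]
(33, -96, 191) [273.76237979 222.50887462]
```

The balls are now at (267.8,211.4) and (272.5,224.0), so the bar is at case x≈36, z≈189. I'll regrip a little lower.

Request:
{"api": "carry_out", "payload": {
  "plan": [
    [[-0.0005,0.002,0.03],[0,0,0]],
    [[-0.0005,0.002,0.055],[0,0,0]],
    [[-0.0005,0.002,0.063],[0,0,0]],
    [[-0.0005,0.002,0.063],[0,0,0]],
    [[-0.0005,0.002,0.063],[0,0,0]]
  ]
}}

```text
time: 9.43
tool_pos: [610.9, -23.2, 135.2]
tcp_rot: [-0.017, 1.0, 0.001, 0.001]
wrist_force: [0.1, 0.2, -0.1]
opening: 85.2
finger_force: 0.0
```

Request:
{"api": "carry_out", "payload": {
  "plan": [
    [[0,0,0],[0,0,0]],
    [[0,0,0],[0,0,0]],
    [[0,0,0],[0,0,0]],
    [[0,0,0],[0,0,0]],
    [[0,0,0],[0,0,0]]
  ],
  "claw": 1
}}

```text
time: 10.05
tool_pos: [610.7, -24.0, 134.7]
tcp_rot: [-0.017, 1.0, 0.0, 0.001]
wrist_force: [1.1, -5.7, 1.0]
opening: 45.0
finger_force: 60.9
```

```bash
python3 - <<'E'
from h import *
o=get_obs();print(o["time"],toc(o["tool_pos"]),CR.T@o["wrist_force"],o["opening"],o["finger_force"],o["torque"])
E
```

```text
10.05 [  36.02779154 -112.18223622  134.66327802] [ 0.91134892 -5.76995297  0.9659518 ] 45.00531608580372 60.90496480464935 [-0.90478798 -0.2568365  -0.00338916]
```

Request:
{"api": "carry_out", "payload": {
  "plan": [
    [[0,-0.0015,0],[0,0,0]],
    [[0,-0.0015,0.001],[0,0,0]],
    [[0,-0.0015,0.002],[0,0,0]],
    [[0,-0.0015,0.0025],[0,0,0]],
    [[0,-0.0015,0.0025],[0,0,0]]
  ]
}}

```text
time: 10.68
tool_pos: [610.1, -24.2, 131.8]
tcp_rot: [-0.018, 1.0, 0.001, 0.0]
wrist_force: [0.9, 1.5, 1.2]
opening: 44.8
finger_force: 61.0
```

Request:
{"api": "carry_out", "payload": {
  "plan": [
    [[0,0,0.0005],[0,0,0]],
    [[0,0,0.001],[0,0,0]],
    [[0,0,0.0015],[0,0,0]],
    [[0,0,0.0015],[0,0,0]]
  ]
}}

```text
time: 11.18
tool_pos: [610.0, -24.3, 130.3]
tcp_rot: [-0.017, 1.0, 0.001, -0.0]
wrist_force: [-1.5, 2.2, 2.7]
opening: 44.6
finger_force: 61.1
```

Request:
{"api": "carry_out", "payload": {
  "plan": [
    [[0.001,0,0],[0,0,0]],
    [[0.002,0,0],[0,0,0]],
    [[0.003,0,0],[0,0,0]],
    [[0.004,0,0],[0,0,0]],
    [[0.004,0,0],[0,0,0]]
  ]
}}

```text
time: 11.8
tool_pos: [606.0, -24.6, 130.4]
tcp_rot: [-0.017, 1.0, 0.001, 0.0]
wrist_force: [2.2, 3.6, 2.1]
opening: 44.3
finger_force: 61.1
```

Request:
{"api": "carry_out", "payload": {
  "plan": [
    [[0.001,0,0],[0,0,0]],
    [[0.002,0,0],[0,0,0]],
    [[0.002,0,0],[0,0,0]]
  ]
}}

```text
time: 12.18
tool_pos: [603.8, -24.7, 130.3]
tcp_rot: [-0.018, 1.0, 0.001, -0.0]
wrist_force: [1.8, 3.9, 2.3]
opening: 44.5
finger_force: 61.2
```

Request:
{"api": "carry_out", "payload": {
  "plan": [
    [[0.001,0,0],[0,0,0]],
    [[0.0015,0,0],[0,0,0]],
    [[0.0015,0,0],[0,0,0]]
  ]
}}

```text
time: 12.55
tool_pos: [602.5, -24.8, 130.3]
tcp_rot: [-0.017, 1.0, 0.001, -0.0]
wrist_force: [1.5, 4.4, 2.8]
opening: 44.5
finger_force: 61.2
```

Request:
{"api": "carry_out", "payload": {
  "plan": [
    [[0.001,0,0],[0,0,0]],
    [[0.0015,0,0],[0,0,0]],
    [[0.0015,0,0],[0,0,0]]
  ]
}}

```text
time: 12.92
tool_pos: [602.5, -24.7, 130.5]
tcp_rot: [-0.018, 1.0, 0.001, 0.001]
wrist_force: [3.7, 4.5, 0.7]
opening: 44.5
finger_force: 61.1
```

Request:
{"api": "carry_out", "payload": {
  "plan": [
    [[0.001,0,0],[0,0,0]],
    [[0.001,0,0],[0,0,0]]
  ]
}}

```text
time: 13.18
tool_pos: [602.5, -24.7, 130.7]
tcp_rot: [-0.018, 1.0, 0.001, 0.002]
wrist_force: [6.5, 5.0, 0.0]
opening: 44.5
finger_force: 61.2
```

Contact with the lip end at TCP x=602.5. I'll back off to mid-slot and lower.

Request:
{"api": "carry_out", "payload": {
  "plan": [
    [[-0.002,0,0],[0,0,0]],
    [[-0.0033,0,0],[0,0,0]],
    [[-0.0033,0,0.001],[0,0,0]],
    [[-0.0033,0,0.002],[0,0,0]],
    [[-0.0033,0,0.002],[0,0,0]]
  ]
}}

```text
time: 13.8
tool_pos: [602.4, -24.8, 128.0]
tcp_rot: [-0.017, 1.0, 0.001, -0.001]
wrist_force: [-2.6, 3.6, 4.4]
opening: 45.2
finger_force: 61.4
```

Request:
{"api": "carry_out", "payload": {
  "plan": [
    [[0.0006,0,0],[0,0,0]],
    [[0.0006,0,0.001],[0,0,0]],
    [[0.0006,0,0.002],[0,0,0]],
    [[0.0006,0,0.002],[0,0,0]]
  ]
}}

```text
time: 14.3
tool_pos: [602.2, -24.8, 126.4]
tcp_rot: [-0.017, 1.0, 0.001, -0.0]
wrist_force: [-3.0, 3.8, 4.8]
opening: 44.8
finger_force: 61.5
```

Request:
{"api": "carry_out", "payload": {
  "plan": [
    [[0.0003,0,0.001],[0,0,0]],
    [[0.0003,0,0.002],[0,0,0]],
    [[0.0003,0,0.0025],[0,0,0]],
    [[0.0003,0,0.0025],[0,0,0]]
  ]
}}

```text
time: 14.8
tool_pos: [602.0, -24.9, 124.2]
tcp_rot: [-0.017, 1.0, 0.001, -0.0]
wrist_force: [-3.0, 5.2, 7.1]
opening: 44.5
finger_force: 61.6
```

Request:
{"api": "carry_out", "payload": {
  "plan": [
    [[0.0003,-0.001,0.0005],[0,0,0]],
    [[0.0003,-0.001,0.001],[0,0,0]],
    [[0.0003,-0.001,0.0015],[0,0,0]],
    [[0.0003,-0.001,0.0015],[0,0,0]]
  ]
}}

```text
time: 15.3
tool_pos: [602.5, -26.8, 123.0]
tcp_rot: [-0.018, 1.0, -0.0, 0.0]
wrist_force: [-2.1, 3.3, 5.5]
opening: 40.1
finger_force: 171.2
```

```bash
cat >> h.py <<'E'
def reds(a,roi=(250,185,312,255)):
    x0,y0,x1,y1=roi;h=a[y0:y1,x0:x1].astype(int);m=(h[...,0]>50)&(h[...,1]<.4*h[...,0])&(h[...,2]<.45*h[...,0])&(abs(h[...,1]-h[...,2])<25)
    n,l,s,c=cv2.connectedComponentsWithStats(m.astype(np.uint8),connectivity=8)
    for i in range(1,n):
        if s[i][4]>1: print(np.round(c[i]+[x0,y0],1),s[i]+[x0,y0,0,0,0])
E
python3 - <<'E'
from h import *
o=get_obs();print(o["time"],toc(o["tool_pos"]),CR.T@o["wrist_force"],o["opening"],o["finger_force"])
a=read_camera("side");cv2.imwrite("pics/s9.png",a[:,:,::-1]);reds(a)
for z in(184,180,176,172):print(z,[proj("side",tow((27,y,z))) for y in(-134,-96)])
E
```

```text
15.3 [  27.75376617 -114.76324025  122.98988402] [-2.00607577  3.37539047  5.5244307 ] 40.05962482684625 171.2415075302124
[299.3 200. ] [290 191  22  27 243]
184 [array([272.28300389, 212.7237621 ]), array([276.83064144, 224.51305827])]
180 [array([272.38389776, 214.18903185]), array([276.92344124, 225.98383404])]
176 [array([272.4843448 , 215.64781246]), array([277.01582103, 227.44795325])]
172 [array([272.58434799, 217.10014693]), array([277.10778367, 228.90546101])]
```

One pad seems to have slipped off its ball. I'll open, lift clear and look.

Request:
{"api": "carry_out", "payload": {
  "plan": [
    [[0,0,0],[0,0,0]],
    [[0,0,0],[0,0,0]],
    [[0,0,0],[0,0,0]],
    [[0,0,0],[0,0,0]],
    [[0,0,-0.03],[0,0,0]],
    [[0,0,-0.07],[0,0,0]],
    [[0,0,-0.07],[0,0,0]]
  ],
  "claw": -1
}}

```text
time: 16.23
tool_pos: [605.0, -26.4, 196.0]
tcp_rot: [-0.017, 1.0, 0.0, 0.004]
wrist_force: [0.0, -0.1, -0.2]
opening: 85.0
finger_force: 0.0
```

```bash
python3 - <<'E'
from h import *
o=get_obs();print(o["time"],toc(o["tool_pos"]),CR.T@o["wrist_force"],o["opening"])
a=read_camera("side");cv2.imwrite("pics/s10.png",a[:,:,::-1]);reds(a)
E
```

```text
16.225 [  30.22056123 -114.37808137  196.00349132] [ 0.0214353  -0.13653773 -0.22181083] 84.95784130903263
[299.4 199.9] [290 191  22  26 242]
[272.8 215.2] [271 213   5   6  13]
[278.  227.8] [276 226   5   5  23]
```

The balls now read (272.8,215.2) and (278.0,227.8), which puts the bar in the slot at z≈176, x≈26. I'll seat it by pushing gently on the balls from above with the fingertips.

Request:
{"api": "carry_out", "payload": {
  "plan": [
    [[0.004,0.0015,0],[0,0,0]],
    [[0.004,0.0015,0],[0,0,0]],
    [[0.004,0.0015,0.01],[0,0,0]],
    [[0.004,0.0015,0.02],[0,0,0]],
    [[0.004,0.0015,0.03],[0,0,0]],
    [[0.004,0.0015,0.033],[0,0,0]],
    [[0.004,0.0015,0.033],[0,0,0]]
  ],
  "claw": 0.25
}}

```text
time: 17.15
tool_pos: [598.1, -24.6, 159.0]
tcp_rot: [-0.017, 1.0, 0.001, -0.0]
wrist_force: [-0.1, 0.2, 0.2]
opening: 32.0
finger_force: 0.0
```

Request:
{"api": "carry_out", "payload": {
  "plan": [
    [[0,0,0.002],[0,0,0]],
    [[0,0,0.004],[0,0,0]],
    [[0,0,0.006],[0,0,0]],
    [[0,0,0.006],[0,0,0]]
  ]
}}

```text
time: 17.65
tool_pos: [598.2, -24.6, 153.2]
tcp_rot: [-0.017, 1.0, 0.001, 0.0]
wrist_force: [1.0, -1.1, 0.4]
opening: 31.8
finger_force: 0.0
```

Request:
{"api": "carry_out", "payload": {
  "plan": [
    [[-0.003,0,0],[0,0,0]],
    [[-0.003,0,0.0015],[0,0,0]],
    [[-0.003,0,0.003],[0,0,0]],
    [[-0.003,0,0.004],[0,0,0]],
    [[-0.003,0,0.004],[0,0,0]]
  ]
}}

```text
time: 18.27
tool_pos: [601.2, -24.4, 149.2]
tcp_rot: [-0.017, 1.0, 0.001, -0.0]
wrist_force: [-0.2, -0.5, -0.5]
opening: 32.5
finger_force: 0.0
```

Request:
{"api": "carry_out", "payload": {
  "plan": [
    [[0,0,0.001],[0,0,0]],
    [[0,0,0.002],[0,0,0]],
    [[0,0,0.003],[0,0,0]],
    [[0,0,0.003],[0,0,0]]
  ]
}}

```text
time: 18.77
tool_pos: [601.2, -24.4, 146.3]
tcp_rot: [-0.017, 1.0, 0.001, 0.0]
wrist_force: [-0.4, -0.3, -0.4]
opening: 31.7
finger_force: 0.0
```

Request:
{"api": "carry_out", "payload": {
  "plan": [
    [[0,0,0.001],[0,0,0]],
    [[0,0,0.002],[0,0,0]],
    [[0,0,0.003],[0,0,0]],
    [[0,0,0.003],[0,0,0]]
  ]
}}

```text
time: 19.27
tool_pos: [601.2, -24.5, 143.2]
tcp_rot: [-0.017, 1.0, 0.001, 0.0]
wrist_force: [-0.2, -0.2, 0.4]
opening: 32.1
finger_force: 0.0
```

Request:
{"api": "carry_out", "payload": {
  "plan": [
    [[0,0,0.001],[0,0,0]],
    [[0,0,0.002],[0,0,0]],
    [[0,0,0.003],[0,0,0]],
    [[0,0,0.003],[0,0,0]]
  ]
}}

```text
time: 19.77
tool_pos: [601.2, -24.4, 140.2]
tcp_rot: [-0.017, 1.0, 0.001, 0.0]
wrist_force: [0.0, -0.0, -0.6]
opening: 32.2
finger_force: 0.0
```

```bash
python3 - <<'E'
from h import *
a=read_camera("side");cv2.imwrite("pics/s11.png",a[:,:,::-1]);reds(a)
g=a.sum(2).astype(int)
for r in range(196,228,2): print(r,"".join("#" if g[r,c]<110 else "r" if a[r,c,0]>50 and a[r,c,1]<.4*a[r,c,0] and abs(int(a[r,c,1])-int(a[r,c,2]))<25 else "o" if g[r,c]>250 else "." for c in range(258,302)))
E
```

```text
[299.3 200. ] [290 191  22  27 248]
[279.1 229.7] [277 228   5   4  14]
196 ooooooo.###########ooooo###ooooooooorrrrrrrr
198 ooooooo############.oooo.##.ooo.oo#####rrrrr
200 ooooooo.###########.ooooo###..o..or###r#rr#r
202 ooooooooo.#########..ooooo....oooor#########
204 ooooooooo############.....####.#############
206 ooooooooo.##################################
208 ooooooooo.###############################...
210 .#############################.#######......
212 ###############################.r#####......
214 #############################..#######......
216 ###........##################...#########...
218 ................########.##....###.####.....
220 .............#...#######.###..########.#####
222 ............##...########.#....####...######
224 ............##...#######....#..#############
226 .............#...#######..####.#############
```

Request:
{"api": "carry_out", "payload": {
  "plan": [
    [[0,0,0.001],[0,0,0]],
    [[0,0,0.002],[0,0,0]],
    [[0,0,0.002],[0,0,0]]
  ]
}}

```text
time: 20.2
tool_pos: [601.3, -24.4, 138.3]
tcp_rot: [-0.018, 1.0, 0.001, 0.0]
wrist_force: [0.1, 0.2, -0.6]
opening: 32.2
finger_force: 0.0
```

Request:
{"api": "carry_out", "payload": {
  "plan": [
    [[0,0,0],[0,0,0]],
    [[0,0,-0.03],[0,0,0]],
    [[0,0,-0.08],[0,0,0]],
    [[0,0,-0.09],[0,0,0]],
    [[0,0,-0.09],[0,0,0]]
  ]
}}

```text
time: 20.82
tool_pos: [601.9, -24.6, 229.0]
tcp_rot: [-0.017, 1.0, 0.001, 0.001]
wrist_force: [-0.2, -0.2, -0.0]
opening: 31.5
finger_force: 0.0
```

```bash
python3 - <<'E'
from h import *
o=get_obs();print(o["time"],toc(o["tool_pos"]),CR.T@o["wrist_force"],o["opening"])
a=read_camera("side");cv2.imwrite("pics/s12.png",a[:,:,::-1]);reds(a)
for X in((26,174),(26,171),(23,174),(21,172)):print(X,[np.round(proj("side",tow((X[0],y,X[1]))),1) for y in(-134,-96)])
A=a.astype(int)
for r in range(196,222,3):
    h=A[r,280:312];m=(h[:,0]>50)&(h[:,1]<.3*h[:,0])&(abs(h[:,1]-h[:,2])<20); print(r,(np.where(m)[0]+280).tolist())
E
```

```text
20.825 [  27.21201234 -112.51501209  229.02805675] [-0.23353641 -0.21731374 -0.0035745 ] 31.52646078345015
[299.3 200. ] [290 191  22  27 244]
[274.1 217.1] [273 216   4   4   9]
[279.4 229.4] [277 228   6   4  21]
(26, 174) [array([273. , 216.3]), array([277.5, 228.1])]
(26, 171) [array([273.1, 217.4]), array([277.6, 229.2])]
(23, 174) [array([274.4, 216. ]), array([279. , 227.8])]
(21, 172) [array([275.4, 216.5]), array([280. , 228.3])]
196 [295, 296, 297, 298, 299, 300, 301, 302, 303, 304, 305, 306, 307, 308, 309, 310, 311]
199 [293, 294, 295, 296, 297, 298, 299, 300, 301, 302, 303, 304, 305, 306, 307, 308, 309, 310]
202 [293, 294, 295, 296]
205 [292, 293, 294, 295, 296]
208 [291, 292, 293, 294, 295, 296]
211 [291, 292, 293, 294, 295]
214 [291, 292, 293, 294]
217 [291]
220 []
```

The bar now reads (274.1,217.1) and (279.4,229.4), so it's at about x 23.5, z 171: down in the slot and under the lip level, with the lever still up. Next, the lever, with the fingers shut.

Request:
{"api": "carry_out", "payload": {
  "plan": [
    [[0,0,0],[0,0,0]],
    [[0.012,0,0],[0,0,0]],
    [[0.012,0,0],[0,0,0]],
    [[0.012,0,0.02],[0,0,0]],
    [[0.012,0,0.04],[0,0,0]],
    [[0.012,0,0.047],[0,0,0]],
    [[0.012,0,0.047],[0,0,0]],
    [[0.015,0,0.047],[0,0,0]],
    [[0.018,0,0.047],[0,0,0]],
    [[0.018,0,0.047],[0,0,0]]
  ],
  "claw": 1
}}

```text
time: 22.12
tool_pos: [583.3, -25.2, 182.0]
tcp_rot: [-0.017, 1.0, 0.001, 0.001]
wrist_force: [-1.0, 0.1, -0.1]
opening: -0.3
finger_force: 0.0
```

```bash
python3 - <<'E'
from h import *
o=get_obs();print(o["time"],toc(o["tool_pos"]),CR.T@o["wrist_force"],o["opening"])
a=read_camera("side");cv2.imwrite("pics/s13.png",a[:,:,::-1])
x=cv2.resize(a[160:240,240:340],(750,600),interpolation=2)
cv2.imwrite("pics/v5.png",x[:,:,::-1]);reds(a)
E
```

```text
22.125 [   8.60371769 -112.43540898  181.95386065] [-0.99769556  0.12495345 -0.14889148] -0.3075150022058221
[299.3 200.1] [290 191  22  27 249]
[302.5 207. ] [302 207   2   1   2]
[273.8 217.1] [273 216   3   4   9]
[250.  221.5] [250 221   1   2   2]
[279.5 229.4] [277 227   6   5  21]
```

View pics/v5.png

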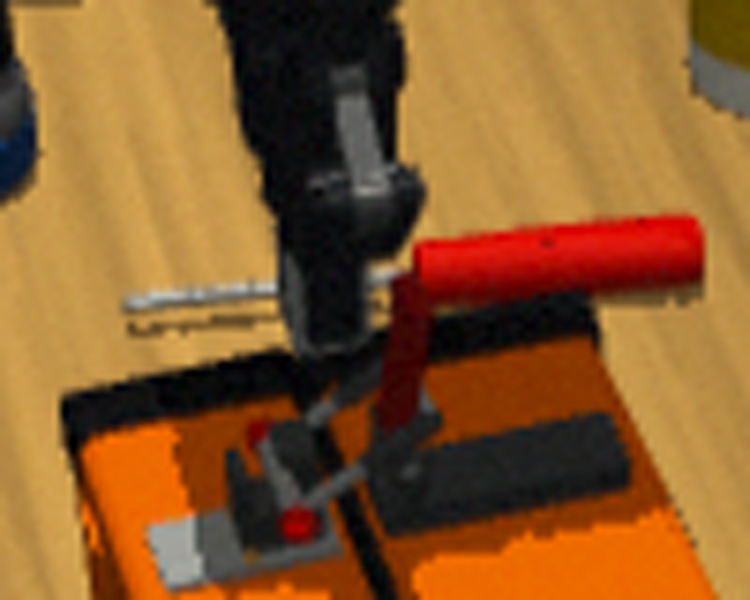

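The last picture shows both balls down at the keeper, (260,430) and (299,523), with the loop hooked and the lever upright at (405,350). The shut fingers are just to its lid side, so I'll push the lever over along its arc.

Request:
{"api": "carry_out", "payload": {
  "plan": [
    [[0.003,0,0],[0,0,0]],
    [[0.006,0,0],[0,0,0]],
    [[0.009,0,0],[0,0,0]],
    [[0.011,0,0],[0,0,0]],
    [[0.013,0,0],[0,0,0]],
    [[0.015,0,0],[0,0,0]],
    [[0.017,0,0],[0,0,0]],
    [[0.017,0,0],[0,0,0]]
  ]
}}

```text
time: 23.18
tool_pos: [566.0, -25.7, 181.4]
tcp_rot: [-0.017, 1.0, 0.001, 0.0]
wrist_force: [0.3, -0.2, -0.5]
opening: 0.1
finger_force: 0.0
```

Request:
{"api": "carry_out", "payload": {
  "plan": [
    [[0.002,0,0],[0,0,0]],
    [[0.004,0,0],[0,0,0]],
    [[0.006,0,0.0005],[0,0,0]],
    [[0.008,0,0.001],[0,0,0]],
    [[0.01,0,0.0015],[0,0,0]],
    [[0.01,0,0.0015],[0,0,0]]
  ]
}}

```text
time: 23.92
tool_pos: [556.4, -26.1, 179.9]
tcp_rot: [-0.017, 1.0, 0.001, 0.0]
wrist_force: [2.0, 0.2, -0.4]
opening: -0.3
finger_force: 0.7
```

```bash
python3 - <<'E'
from h import *
o=get_obs();print(o["time"],toc(o["tool_pos"]),CR.T@o["wrist_force"])
a=read_camera("side");cv2.imwrite("pics/s14.png",a[:,:,::-1]);reds(a,(250,202,330,255))
A=a.astype(int)
for r in range(199,222,3):
    h=A[r,280:330];m=(h[:,0]>50)&(h[:,1]<.3*h[:,0])&(abs(h[:,1]-h[:,2])<20); print(r,(np.where(m)[0]+280).tolist())
for t in(50,60,70,80):
    c,s=np.cos(np.radians(t)),np.sin(np.radians(t));print(t,[np.round(proj("side",tow((-10-r*c+2*s,-115,176+r*s+2*c))),1) for r in(30,52)])
E
```

```text
23.925 [ -18.30142855 -112.39509598  179.93580581] [ 2.04570375  0.17772193 -0.36949452]
[297.1 209.8] [291 202  15  16 102]
[274.6 214.1] [273 212   5   5  16]
[279.6 227. ] [277 225   6   5  25]
199 [303, 304, 305, 306, 307, 308, 309, 310]
202 [303, 304, 305]
205 [298, 299, 300, 301, 302, 303]
208 [295, 296, 297, 298, 299, 300, 301]
211 [293, 294, 295, 296, 297, 298, 299]
214 [291, 292, 293, 294, 295, 296, 297, 298]
217 [292, 293]
220 []
50 [array([300.2, 207.4]), array([306.8, 199.7])]
60 [array([298.1, 206.8]), array([303.1, 198.5])]
70 [array([295.7, 206.5]), array([299.1, 197.9])]
80 [array([293.3, 206.6]), array([294.8, 198. ])]
```

The balls rose to (274.6,214.1) and (279.6,227.0), so the bar is against the lip's underside and the hook has caught. I'll keep pushing.

Request:
{"api": "carry_out", "payload": {
  "plan": [
    [[0.0025,0,0.0003],[0,0,0]],
    [[0.005,0,0.001],[0,0,0]],
    [[0.007,0,0.0025],[0,0,0]],
    [[0.009,0,0.004],[0,0,0]],
    [[0.011,0,0.006],[0,0,0]],
    [[0.011,0,0.006],[0,0,0]]
  ]
}}

```text
time: 24.72
tool_pos: [544.3, -26.5, 173.6]
tcp_rot: [-0.017, 1.0, 0.001, -0.001]
wrist_force: [0.7, 0.6, 0.9]
opening: -0.0
finger_force: 0.5
```

```bash
cat >> h.py <<'E'
def st(n):
    o=get_obs();print(o["time"],toc(o["tool_pos"]),CR.T@o["wrist_force"])
    a=read_camera("side");cv2.imwrite(f"pics/{n}.png",a[:,:,::-1]);reds(a,(250,202,330,255));A=a.astype(int)
    for r in range(199,222,3):
        h=A[r,280:335];m=(h[:,0]>50)&(h[:,1]<.3*h[:,0])&(abs(h[:,1]-h[:,2])<20); print(r,(np.where(m)[0]+280).tolist())
E
python3 - <<'E'
from h import *
st("s15")
for t in(10,20,30,40,50):
    c,s=np.cos(np.radians(t)),np.sin(np.radians(t));print(t,[np.round(proj("side",tow((-10-r*c+2*s,-115,176+r*s+2*c))),1) for r in(30,52)])
E
```

```text
24.725 [ -30.45955419 -112.39168921  173.58624339] [0.69812093 0.59442377 0.90600664]
[300.  210.7] [292 202  19  17 123]
[275.4 213.7] [274 212   4   5  14]
[280.5 226.7] [278 225   6   5  22]
199 [309, 310]
202 [309]
205 [307, 308, 309, 310]
208 [298, 299, 300, 301, 302, 303, 304, 305, 306, 307]
211 [294, 295, 296, 297, 298, 299, 300, 301, 302, 303, 304]
214 [292, 293, 294, 295, 296, 297, 298, 299, 300]
217 [293, 294, 295, 296]
220 []
10 [array([305.7, 212.6]), array([315.7, 209.2])]
20 [array([304.9, 210.9]), array([314.5, 206.2])]
30 [array([303.7, 209.5]), array([312.5, 203.6])]
40 [array([302.1, 208.3]), array([309.9, 201.4])]
50 [array([300.2, 207.4]), array([306.8, 199.7])]
```

Request:
{"api": "carry_out", "payload": {
  "plan": [
    [[0.002,0,0.002],[0,0,0]],
    [[0.0035,0,0.004],[0,0,0]],
    [[0.005,0,0.006],[0,0,0]],
    [[0.006,0,0.008],[0,0,0]],
    [[0.006,0,0.008],[0,0,0]]
  ]
}}

```text
time: 25.4
tool_pos: [538.8, -26.6, 165.4]
tcp_rot: [-0.017, 1.0, 0.001, -0.0]
wrist_force: [-0.0, -0.6, -0.8]
opening: -0.1
finger_force: 0.2
```

```bash
python3 - <<'E'
from h import *
st("s16")
E
```

```text
25.4 [ -35.93315431 -112.33672013  165.37054775] [-0.06275883 -0.5809392  -0.84249753]
[301.7 211.8] [292 202  23  18 131]
[276.2 213.6] [275 212   4   5  13]
[281.1 226.8] [279 225   5   5  22]
199 [296, 297, 298]
202 [311]
205 [311, 312, 313]
208 [310, 311, 312]
211 [296, 297, 298, 299, 300, 301, 302, 303, 304, 305, 306, 307, 308]
214 [293, 294, 295, 296, 297, 298, 299, 300, 301, 302, 303]
217 [294, 295, 296, 297, 298, 299, 300]
220 []
```

Request:
{"api": "carry_out", "payload": {
  "plan": [
    [[0.001,0,0.002],[0,0,0]],
    [[0.002,0,0.004],[0,0,0]],
    [[0.003,0,0.006],[0,0,0]],
    [[0.003,0,0.006],[0,0,0]]
  ]
}}

```text
time: 25.95
tool_pos: [536.0, -26.7, 159.5]
tcp_rot: [-0.017, 1.0, 0.001, -0.0]
wrist_force: [-0.1, 0.1, 0.5]
opening: -0.1
finger_force: 0.0
```

```bash
python3 - <<'E'
from h import *
st("s17")
E
```

```text
25.95 [ -38.73224165 -112.35127368  159.47094267] [-0.06247564  0.10273559  0.49250881]
[302.7 212.8] [293 204  23  16 130]
[276.2 213.6] [275 212   4   5  13]
[281.4 226.7] [279 225   6   5  23]
199 [296, 297, 298, 299]
202 []
205 [313, 314]
208 [312, 313, 314, 315]
211 [298, 299, 300, 301, 302, 306, 307, 308, 309, 310, 311, 312]
214 [293, 294, 295, 296, 297, 298, 299, 300, 301, 302, 303, 304, 305, 306, 307]
217 [294, 295, 296, 297, 298, 299, 300, 301]
220 []
```

Request:
{"api": "carry_out", "payload": {
  "plan": [
    [[0.001,0,0.002],[0,0,0]],
    [[0.0015,0,0.004],[0,0,0]],
    [[0.002,0,0.006],[0,0,0]],
    [[0.0025,0,0.008],[0,0,0]],
    [[0.003,0,0.01],[0,0,0]],
    [[0.003,0,0.01],[0,0,0]]
  ]
}}

```text
time: 26.75
tool_pos: [533.3, -26.8, 149.5]
tcp_rot: [-0.017, 1.0, 0.001, 0.0]
wrist_force: [0.4, 0.7, 0.7]
opening: -0.1
finger_force: 0.0
```

```bash
python3 - <<'E'
from h import *
st("s18")
E
```

```text
26.75 [ -41.44628518 -112.34721635  149.53567966] [0.40248208 0.69689915 0.65442205]
[303.7 214.6] [293 207  25  14 129]
[276.8 213.3] [275 212   5   4  15]
[281.5 226.5] [279 224   6   6  24]
[304.5 250.5] [304 250   2   2   2]
199 [296, 297, 298, 299, 300]
202 []
205 []
208 [297, 314, 315]
211 [302, 314, 315, 316]
214 [293, 294, 295, 296, 297, 298, 299, 300, 301, 302, 303, 309, 310, 311, 312, 313, 314, 315, 317]
217 [294, 295, 296, 297, 298, 299, 300, 301, 302, 303, 304, 305, 306, 307]
220 [297]
```

Request:
{"api": "carry_out", "payload": {
  "plan": [
    [[0,0,0.001],[0,0,0]],
    [[0,0,0.002],[0,0,0]],
    [[0,0,0.003],[0,0,0]],
    [[0,0,0.003],[0,0,0]]
  ]
}}

```text
time: 27.3
tool_pos: [533.4, -26.8, 146.8]
tcp_rot: [-0.017, 1.0, 0.001, 0.0]
wrist_force: [-0.2, 0.4, 0.2]
opening: 0.0
finger_force: 0.0
```

Request:
{"api": "carry_out", "payload": {
  "plan": [
    [[0,0,0.001],[0,0,0]],
    [[0,0,0.002],[0,0,0]],
    [[0,0,0.002],[0,0,0]]
  ]
}}

```text
time: 27.68
tool_pos: [533.4, -26.8, 144.7]
tcp_rot: [-0.017, 1.0, 0.001, 0.0]
wrist_force: [-0.4, 0.4, -0.1]
opening: 0.1
finger_force: 0.0
```

Request:
{"api": "carry_out", "payload": {
  "plan": [
    [[0,0,0.001],[0,0,0]],
    [[0,0,0.002],[0,0,0]],
    [[0,0,0.002],[0,0,0]]
  ]
}}

```text
time: 28.05
tool_pos: [533.6, -26.8, 144.4]
tcp_rot: [-0.018, 1.0, 0.001, 0.001]
wrist_force: [-3.1, -0.5, 8.3]
opening: -0.2
finger_force: 4.5
```

```bash
python3 - <<'E'
from h import *
st("s19")
for t in(0,5,10):
    c,s=np.cos(np.radians(t)),np.sin(np.radians(t));print(t,[np.round(proj("side",tow((-10-r*c+5*s,-115,176+r*s+5*c))),1) for r in(10,30,52)])
E
```

```text
28.05 [ -41.17394023 -112.34760635  144.36604375] [-3.08101778 -0.35801556  8.26761362]
[304.2 215.7] [293 209  25  12 122]
[276.8 213.3] [275 212   5   4  15]
[281.4 226.4] [279 224   6   6  25]
[290.  232.5] [290 232   1   2   2]
199 [296, 297, 298, 299, 300]
202 []
205 []
208 []
211 [314, 315, 316]
214 [293, 294, 295, 296, 297, 298, 299, 300, 301, 302, 313, 314, 315, 316, 317]
217 [294, 295, 296, 297, 298, 299, 300, 301, 302, 303, 304, 305, 306, 307, 308, 309, 310, 311, 312, 313]
220 [297, 298, 299]
0 [array([296.8, 215.2]), array([306.1, 213.3]), array([316.3, 211.3])]
5 [array([296.5, 214.9]), array([305.8, 212.4]), array([316. , 209.7])]
10 [array([296.3, 214.7]), array([305.5, 211.6]), array([315.5, 208.2])]
```

Request:
{"api": "carry_out", "payload": {
  "plan": [
    [[0,0,0.001],[0,0,0]],
    [[0,0,0.0015],[0,0,0]],
    [[0,0,0.0015],[0,0,0]]
  ]
}}

```text
time: 28.48
tool_pos: [533.7, -26.8, 144.3]
tcp_rot: [-0.017, 1.0, 0.001, 0.001]
wrist_force: [-4.7, 0.4, 17.0]
opening: 0.1
finger_force: 8.4
```

Hard stop, so the lever is flat. I'll lift away and check.

Request:
{"api": "carry_out", "payload": {
  "plan": [
    [[0,0,-0.005],[0,0,0]],
    [[0,0,-0.03],[0,0,0]],
    [[0,0,-0.08],[0,0,0]],
    [[0,0,-0.12],[0,0,0]],
    [[0.06,0,-0.15],[0,0,0]],
    [[0.12,0,-0.15],[0,0,0]],
    [[0.15,0,-0.15],[0,0,0]],
    [[0.15,0,-0.15],[0,0,0]]
  ]
}}

```text
time: 29.48
tool_pos: [381.4, -32.3, 291.8]
tcp_rot: [-0.017, 1.0, 0.001, 0.0]
wrist_force: [0.4, 0.5, 0.1]
opening: 0.1
finger_force: 0.0
```

```bash
python3 - <<'E'
from h import *
st("s20")
for X in((19,177),(22,177)):print(X,[np.round(proj("side",tow((X[0],y,X[1]))),1) for y in(-134,-96)])
S=[cv2.imread(f"pics/{n}.png").astype(int) for n in("side0","s20")]
# lid's far top edge and seam shift: column profile along rows away from latch
for r in(240,260,280,300):
    for s in S:
        g=s[r].sum(1); print(r,"dark seam",[c for c in range(280,340) if g[c]<120], "orange start",next(c for c in range(240,330) if s[r,c,2]-s[r,c,0]>150 and s[r,c,1]<.62*s[r,c,2]))
E
```

```text
29.475 [-193.42063238 -112.52593577  291.77899201] [0.37581769 0.44889349 0.13511378]
[305.2 214.9] [293 210  25  11 171]
[276.8 213.3] [275 212   5   4  15]
[281.4 226.5] [279 224   6   6  24]
[305.5 251. ] [305 251   2   1   2]
199 [296, 297, 298, 299, 300, 301, 302, 303, 304, 305, 306, 307, 308, 309, 310]
202 []
205 []
208 []
211 [308, 309, 310, 311, 312, 313, 314, 315, 316]
214 [293, 294, 295, 296, 297, 298, 299, 300, 301, 302, 303, 304, 305, 306, 307, 308, 309, 310, 311, 312, 313, 314, 315, 316, 317]
217 [294, 295, 296, 297, 298, 299, 300, 301, 302, 303, 304, 305, 306, 307, 308, 309, 310, 311, 312, 313]
220 [297, 298]
(19, 177) [array([276.2, 214.5]), array([280.8, 226.3])]
(22, 177) [array([274.8, 214.8]), array([279.4, 226.6])]
240 dark seam [290, 291, 292] orange start 258
240 dark seam [292] orange start 259
260 dark seam [298, 299, 300, 301, 310, 311, 312, 313, 314, 315, 316] orange start 262
260 dark seam [300, 301, 310, 311, 312, 313, 314, 315, 316] orange start 264
280 dark seam [306, 307, 308, 309, 317, 318, 319, 320, 321, 322] orange start 271
280 dark seam [308, 309, 317, 318, 319, 320, 321, 322] orange start 273
300 dark seam [314, 315, 316, 317, 327] orange start 275
300 dark seam [316, 317, 327] orange start 277
```

The lever lies flat, the lid moved in about 3.8 mm (the seam is now thin) and the bar is held in the keeper. Handing in.

```bash
python3 -c "
from workcell import *
print(close_job())"
```

```text
the job is handed in; nothing more can be done
None
```

The latch looks closed by camera and force readings: the crossbar is caught behind the keeper's lip, the red lever is flat, the lid is drawn shut and the arm is clear; the job was handed in at about 29.5 s, but no verdict came back.

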